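Bolt the price card upright and hold a spring clip open over its edge

ROBOT

A 7-joint arm with a two-finger parallel gripper is mounted at the origin on the work surface. World frame = base frame: x ahead of the robot, y to its left, z up, the work surface at z = 0. Lengths are in m, angles in rad, forces in N, time in s.
With the tool pointing down it reaches from about 0.4 to 0.85 m from the base axis. Payload 10.4 kg.
Tool frame: the origin (TCP) lies at the very end of the fingers, on their centre line; the grasp point (between the pads) lies 19 mm behind it; z points along the fingers, y is the line along which they close (so a half turn about z gives the same grasp; the last joint's range is limited). The gripper opens to 87 mm and grips with 3 to 60 N. Pads are 19 mm wide; open, the fingers measure 117 mm over their backs; the gripper's body (75 mm by 190 mm) begins 51 mm behind the grasp point.
Start: joints at [1.114, 0.332, -0.065, 1.46, 0.022, 1.35, -0.088], TCP at [0.263, -0.567, 0.223] pointing down, gripper open.
Joint ranges: [-2.6, 2.6], [-0.5, 2.12], [-1.47, 1.34], [0.16, 2.42], [-1.27, 4.41], [0.06, 2.06], [-2.6, 2.6]. Speed limits (rad/s): [2.22, 2.22, 2.79, 2.79, 3.14, 3.14, 3.14].

INTERFACE

Orientations are given as a unit quaternion [x, y, z, w].
In Python, from bench import r gives the robot as it stands.
- The arm moves only by the shell command python3 -m crank 'ROWS' [FORCE]. ROWS is JSON, a list that holds one entry, the list of rows, each a list of 5 numbers: the shift along the tool's x, y, z in mm, then the turn about the tool's z in degrees, then the opening, from -1 (shut) to 1 (fully open). A call has 1 to 20 rows; each row is the pose to reach, as a shift and turn from the pose commanded when the call began, along the tool's axes at that moment; what a row does not reach only later rows make up. A row lasts 1/10 s, in which the tool goes at most 50 mm and 8.59 degrees, less where a joint would pass 70% of its speed; a pose out of reach is approached as far as the arm can. A call with a gripper value outside its range is refused whole. The fingers move at their own pace and stop on an object; FORCE is the grip in N (left out, the last holds). Time passes only in rows, so rows that repeat a pose let the fingers close. It gives the time, the measured TCP pose, the force, the opening and the grip force at its end, in the units of the state.
- r.read_state(): the state, without advancing time (a new reading comes with each control period).
- r.camera(name): name is "side" or "top" or "wrist"; returns a dict with "image" (480x640x3 uint8, red, green, blue), "vfov" (degrees; the focal length in pixels is half the picture's height over the tangent of half this angle, whatever the lens; pixels are square), "cx", "cy" (the principal point, pixels), "k1" (the pictures are not rectified: a ray, as slopes to the right and down, at radius r is drawn at 1 + k1 r^2 times it, then the intrinsics apply), "eye" and "attitude" of the camera in the world. Camera axes: x right, y down, z forward; pixel columns grow to the right and rows downward; lengths in m; the calibration is good to about 2 mm. A picture is of the moment at which its call begins. There is no depth.
- r.close_job(): hands the job in; it is judged then, once.
The state is a dict: "time": time; "joint_positions": joint angles; "joint_vel": joint speeds; "joint_torque": joint torques, N m; "ee_pos": TCP position; "eef_rot": TCP orientation; "ft_force": force on the tool from outside, world axes, zero at the start; "torque": the same for the moment, N m; "width": finger opening in m; "grip_force": force on a finger pad.
Only numpy, scipy, OpenCV 4.12 (cv2) and the standard library are available. Lean on these libraries where they do the work, as an engineer would, in place of code of your own. Each camera call takes 0.05 s, during which the arm holds its last target. There are 200 camera calls.

TASK

On the rice-cake stall, first slide the brass-knobbed bolt fully home into the keeper on the white price card. Then squeeze the orange spring clip open, lift it off its steel rail and lower it over the middle of the price card's top edge with one jaw in front of the card and one behind, touching neither the card nor its stand, without knocking the card over or disturbing the jar, bun and rice cake. Finish while still holding the clip wide open there, ready for a second card to be slipped in; do not let go.

Things in the scene. Friction and masses are not known exactly. Their poses are not given: they have to be found in the camera images.
- stand: Fixed steel stand of the price card. Origin on the work surface; x runs through the card to its back, y along its top edge, z up. Base 110 (x) x 300 (y) x 10 mm, centred at y = +20 mm. A blue post 18 (x) x 115 (y) mm, 74 mm high, at x = -10, y = +102 mm carries the bolt in two guide straps at y = +52 and +153 mm (14 wide in x, 12 in y, tops 94 mm high).
- card_top (a point): Middle of the top edge of the stiff white price card (red band), 130 mm above the work surface, at stand x = 0, y = -45 mm; axes as the stand's. Card 4 mm thick (x), 140 wide (y), on a springy hinge at its foot. The bolt's dark steel keeper is on its front (-x) face at the +y end, 49 mm or more from the middle and 35 mm or more below the top edge.
- card_flap (a joint): Lean of the card on its foot hinge, rad, 0 = upright, + = top leaning to +x of the stand. Springs back to 0 (4 N m/rad) and is locked by the bolt.
- bolt (a joint): Travel of the bolt, m: 0 = fully withdrawn, 0.032 = fully home in the keeper (end stop). Slides towards -y of the stand, away from the post and towards the card; starts 0 to 8 mm; stays where it is left, friction about 2 N.
- bolt_knob (a point): Grip point on the axis of the bolt's upright brass knob (14 mm diameter, 45 mm tall), 116 mm above the work surface, 14 mm below the knob's top, 22 mm above the straps' tops. Axes as the stand's. Withdrawn at stand x = -10, y = +117 mm; home at y = +85. Pinch it with fingers in front and behind (closing along stand x), where nothing is in the way.
- clip_hinge (a point): Centre of the spring clip, on its hinge; y is the hinge axis, handles up (+z), jaws down. Axes are those of the half towards -x, which tilts as the clip opens. At the start it is clamped upright on the rail, hinge axis along the rail, 93 mm above the work surface. Grasp from above, closing along x, about 42 mm above the hinge; as it is squeezed the hinge sinks up to 12 mm relative to the fingers.
- clip_jaw (a joint): Opening of the clip, rad: 0 = clamped on the 5 mm rail (as at the start), -0.12 = shut, 0.70 = fully open (stop). The gap between the lips is about 5 mm at 0, 16 mm at 0.3, 30 mm at 0.7. A spring closes it: at the handle ends it takes about 5 N to start and 13 N to hold at 0.7; a firm full squeeze of the handles (20 to 40 N) against the stop is safe.
- clip_lip_a (a point): Middle of the inner side of the lip of the jaw on the clip's -x half, 37 mm below the hinge.
- clip_lip_b (a point): Middle of the inner side of the lip of the jaw on the clip's +x half, 37 mm below the hinge.
- clip: The whole spring clip, orange with yellow thumb patches, 44 mm wide along y, about 60 g; origin at point clip_hinge. Rounded handle ends 45 mm above the hinge, 54 mm over their outsides (along x) when clamped on the rail, about 20 mm fully squeezed. Jaw lips 37 mm below the hinge; hinge barrel 8 mm thick.
- clip_rail: Fixed steel clip rail: base 60 (x) x 180 (y) x 10 mm, with an upright strip 5 mm thick (x), 160 mm long (y), top 75 mm above the work surface. Origin on the work surface under its middle. The clip bites anywhere within 50 mm of its middle.
- jar: Amber jar with a brass lid, 62 mm diameter, 85 mm high, origin at its underside. Leave alone.
- bun: Brown steamed bun, 72 mm diameter, 38 mm high, origin at its underside. Leave alone.
- rice_cake: Green rice cake, 56 mm diameter, 26 mm high, origin at its underside. Leave alone.
There are look-alikes about, which are no part of the job. Leave any blue or purple look-alike of the clip alone.

How it is judged:
By the outcome, as a careful person would: the job done as asked, in the order asked, and still so for the second after the job is handed in, while the arm keeps its last pose, push and grip.
It also fails if it takes over 58 s, if anything falls off the work surface, if the arm or the gripper's body presses on something with over 40 N, if the wrist force passes 120 N, or if a joint passes its speed limit or range.

## Working session

There is one attempt and no reset: what is moved stays moved. The work goes in short steps, Python scripts to look and compute and a shell command to move; the robot and the scene stay as the last step left them, time stands still between calls to the robot, and variables do not carry over. Pictures are saved under pics/ and viewed, at most 10 in all, crops included, and the job is handed in when it is done.

```bash
ls; mkdir -p pics
python3 - <<'E'
from bench import r
import cv2,numpy as np,pickle
s=r.read_state();print({k:np.round(v,3).tolist() for k,v in s.items()})
d={}
for n in("top","side","wrist"):
    c=r.camera(n);d[n]=c;cv2.imwrite(f"pics/{n}0.png",c["image"][:,:,::-1]);print(n,{k:v for k,v in c.items() if k!="image"})
pickle.dump(d,open("c0.pkl","wb"))
E
```

```text
pics
{'time': 0.0, 'joint_positions': [1.114, 0.333, -0.065, 1.461, 0.022, 1.35, -0.088], 'joint_vel': [0.001, 0.0, -0.0, -0.001, 0.001, 0.001, 0.002], 'joint_torque': [-0.002, -62.325, 0.024, -38.991, -0.061, 0.04, 0.0], 'ee_pos': [0.263, -0.567, 0.222], 'eef_rot': [0.977, 0.215, -0.0, -0.001], 'ft_force': [0.072, 0.137, 0.71], 'torque': [0.044, -0.042, 0.012], 'grip_force': 0.0, 'width': 0.087}
top {'vfov': 48.17873616909755, 'cx': 319.8204166881382, 'cy': 237.6521918761337, 'k1': -0.1423095964057358, 'eye': array([0.41214397, 0.04656653, 1.12203858]), 'attitude': array([-0.69584518,  0.71535467, -0.04818337,  0.04177981])}
side {'vfov': 51.29073015043642, 'cx': 321.2119896551601, 'cy': 241.81557116904096, 'k1': 0.03341259573157478, 'eye': array([0.27399658, 0.71950305, 0.56501478]), 'attitude': array([-0.17275883,  0.85988562, -0.47348092,  0.08103661])}
wrist {'vfov': 66.67174405892526, 'cx': 322.55409865399054, 'cy': 236.91552536131445, 'k1': -0.07683653427691015, 'eye': array([ 0.33733733, -0.53241095,  0.38321468]), 'attitude': array([ 0.83309937, -0.53241036, -0.08125819,  0.12602285])}
```

View pics/top0.png

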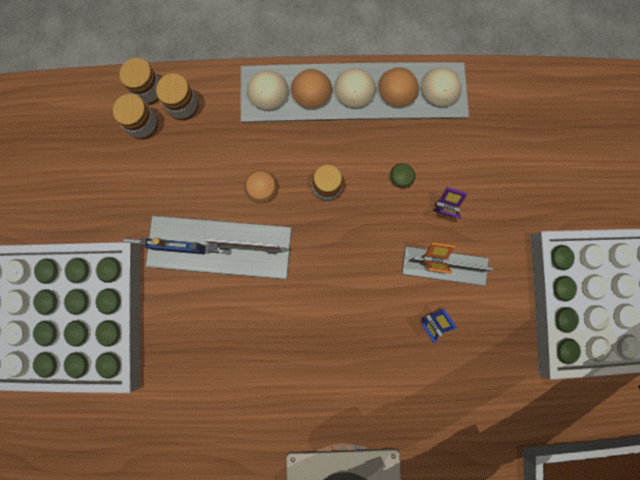

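View pics/side0.png

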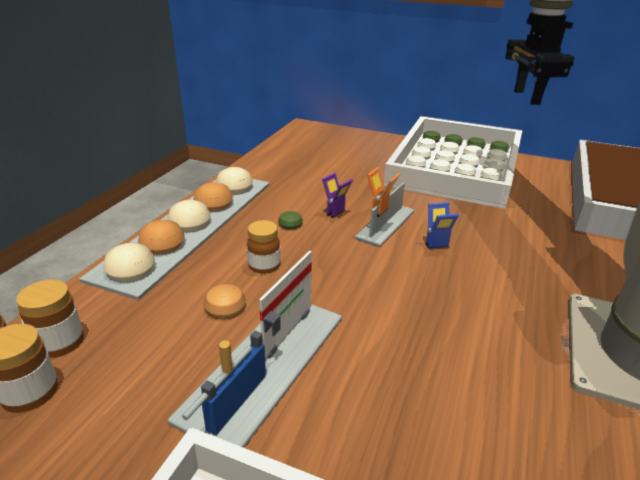

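The top view shows the stand base around (218,247), with the post and knob at its left (153,240) and the card at its right (250,246). The clip candidates are purple (452,203), orange on the rail (438,258) and blue (438,324). The orange one, gripping the steel rail, fits the description. The jar (327,181), bun (261,186) and rice cake (402,175) lie behind. The side view agrees.

```bash
cat > h.py <<'E'
import numpy as np,cv2
from scipy.spatial.transform import Rotation as R
def K(c):
    f=240/np.tan(np.radians(c["vfov"])/2);return np.array([[f,0,c["cx"]],[0,f,c["cy"]],[0,0,1.]])
def ray(c,p):
    u=cv2.undistortPoints(np.array(p,float).reshape(-1,1,2),K(c),np.array([c["k1"],0,0,0.]))[:,0]
    return R.from_quat(c["attitude"]).apply(np.c_[u,np.ones(len(u))])
def plane(c,p,z):
    d=ray(c,p);e=np.array(c["eye"]);return e+d*((z-e[2])/d[:,2])[:,None]
def proj(c,P):
    q=R.from_quat(c["attitude"]).inv().apply(np.atleast_2d(P)-c["eye"])
    return cv2.projectPoints(q,np.zeros(3),np.zeros(3),K(c),np.array([c["k1"],0,0,0.]))[0][:,0]
def tri(c1,p1,c2,p2):
    A=np.zeros((3,3));b=np.zeros(3)
    for c,p in((c1,p1),(c2,p2)):
        d=ray(c,[p])[0];d/=np.linalg.norm(d);M=np.eye(3)-np.outer(d,d);A+=M;b+=M@c["eye"]
    return np.linalg.solve(A,b)
E
python3 - <<'E'
from h import *
import pickle
d=pickle.load(open("c0.pkl","rb"));t=d["top"];im=t["image"];hsv=cv2.cvtColor(im,cv2.COLOR_RGB2HSV)
np.set_printoptions(precision=4,suppress=True)
for n,(x0,y0,x1,y1) in dict(stand=(140,205,300,290),rail=(395,238,500,292)).items():
    m=np.zeros((480,640),np.uint8);h=hsv[y0:y1,x0:x1]
    m[y0:y1,x0:x1]=((h[...,1]<60)&(h[...,2]>90))*255
    m=cv2.morphologyEx(m,cv2.MORPH_OPEN,np.ones((5,5)))
    cs=max(cv2.findContours(m,0,2)[0],key=cv2.contourArea)[:,0].astype(float)
    P=plane(t,cs,.01)[:,:2].astype(np.float32)
    (c,wh,a)=cv2.minAreaRect(P*1000);print(n,c,wh,a, cv2.boundingRect(cs.astype(np.int32)))
big=lambda n,x0,y0,x1,y1,s:cv2.resize(d[n]["image"][y0:y1,x0:x1,::-1],None,fx=s,fy=s,interpolation=cv2.INTER_CUBIC)
a=big("top",120,205,300,290,4.4);b=big("top",395,180,500,345,3.6);c=big("side",170,160,470,460,1.3)
o=np.zeros((600,800,3),np.uint8)
a=cv2.resize(a,(560,264));o[:264,:560]=a
b=cv2.resize(big("top",400,230,500,295,1),(560,330),interpolation=2);o[268:598,:560]=b
b=cv2.resize(big("side",315,160,465,260,1),(236,158));o[:158,562:798]=b
c=cv2.resize(big("side",170,250,350,450,1),(236,262),interpolation=2);o[165:427,562:798]=c
cv2.imwrite("pics/crop1.png",o)
E
```

```text
stand (541.2476806640625, 248.45840454101562) (299.6018981933594, 110.17142486572266) 83.67108917236328 (146, 216, 145, 63)
rail (487.954345703125, -226.85581970214844) (179.51132202148438, 59.755645751953125) 80.10597229003906 (403, 247, 84, 38)
```

View pics/crop1.png

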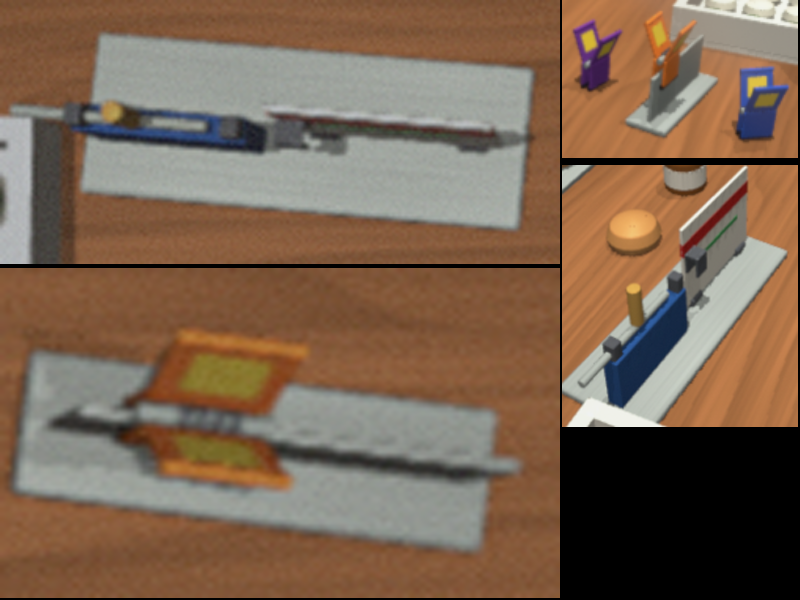

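The orange clip is confirmed: it is clamped on the rail, with its hinge barrel at about (437,259) in the top view. The knob top is at about (157,241).

```bash
cat >> h.py <<'E'
def go(s,P,yaw,):
    "tool-frame shift mm and turn deg to put TCP at P with tool y along +-x of frame at yaw(deg)"
    q=R.from_quat(s["eef_rot"]);sh=q.inv().apply(np.array(P)-s["ee_pos"])*1000
    ty=q.as_matrix()[:,1];cur=np.degrees(np.arctan2(ty[1],ty[0]))
    dw=(yaw-cur+90)%180-90   # world ccw turn
    return sh.round(1),"turn",round(-dw,2),"(alt",round(-dw+(180 if dw>0 else -180),1),") tilt",q.as_matrix()[:,2].round(3)
yS=83.671-90;yR=80.106-90
def fr(o,yaw,p):
    return np.array([*o,0])+R.from_euler('z',yaw,degrees=True).apply(p)
oS=np.array([.54125,.24846])-R.from_euler('z',yS,degrees=True).apply([0,.02,0])[:2]
oR=np.array([.48795,-.22686])
def loc(o,yaw,P): return R.from_euler('z',-yaw,degrees=True).apply(np.atleast_2d(P)-np.array([*o,0]))
E
python3 - <<'E'
from h import *
import pickle
from bench import r
d=pickle.load(open("c0.pkl","rb"));t=d["top"];im=t["image"];hsv=cv2.cvtColor(im,cv2.COLOR_RGB2HSV)
np.set_printoptions(precision=4,suppress=True)
# knob
h=hsv[230:255,145:170];m=(h[...,0]>10)&(h[...,0]<28)&(h[...,1]>120)&(h[...,2]>110)
y,x=np.nonzero(m);print(len(x),x.min()+145,x.max()+145,y.min()+230,y.max()+230)
kp=(x.mean()+145,y.mean()+230);print("knob px",kp,"stand", loc(oS,yS,plane(t,[kp],.13)), "exp px withdrawn/home",proj(t,[fr(oS,yS,[-.01,.117,.13]),fr(oS,yS,[-.01,.085,.13])]))
h=hsv[235:285,415:465];m=((h[...,0]<19)&(h[...,1]>190)&(h[...,2]>120)).astype(np.uint8)
print("hinge rail frame",loc(oR,yR,plane(t,[(437.1,258.9)],.095)))
for n,p,z in(("jar",(328,180),.085),("bun",(261,186),.02),("rice",(402,175),.02)): print(n,loc(oS,yS,plane(t,[p],z)),plane(t,[p],z))
print("card",fr(oS,yS,[0,-.045,.13]),"stand o",oS)
s=r.read_state();print(R.from_quat(s["eef_rot"]).as_matrix())
E
```

```text
69 145 158 230 254
knob px (np.float64(150.14492753623188), np.float64(238.65217391304347)) stand [[-0.0073  0.1271  0.13  ]] exp px withdrawn/home [[155.1655 240.5085]
 [171.6792 241.9222]]
hinge rail frame [[0.0015 0.0373 0.095 ]]
jar [[ 0.1429 -0.1982  0.085 ]] [[0.6593 0.0159 0.085 ]]
bun [[ 0.134  -0.0592  0.02  ]] [[0.6658 0.155  0.02  ]]
rice [[ 0.1829 -0.3535  0.02  ]] [[ 0.6819 -0.1429  0.02  ]]
card [0.5341 0.1839 0.13  ] stand o [0.539  0.2286]
[[ 0.9074  0.4203 -0.0005]
 [ 0.4203 -0.9074  0.0009]
 [-0.     -0.001  -1.    ]]
```

Run:
```python
from h import *
from bench import r
s=r.read_state()
print("via",go(s,[.5,-.25,.25],yS)); print("knob above",go(s,fr(oS,yS,[-.01,.113,.20]),yS))
```

```text
via (array([ 348.6, -187.7,  -27.9]), 'turn', np.float64(-58.81), '(alt', np.float64(121.2), ') tilt', array([-0.   ,  0.001, -1.   ]))
knob above (array([ 635.2, -707.4,   22.7]), 'turn', np.float64(-58.81), '(alt', np.float64(121.2), ') tilt', array([-0.   ,  0.001, -1.   ]))
```

```bash
python3 -m crank '[[[40,-20,-28,-8,1],[80,-40,-28,-16,1],[120,-60,-28,-24,1],[160,-85,-28,-32,1],[200,-105,-28,-40,1],[240,-130,-28,-48,1],[280,-150,-28,-55,1],[320,-170,-28,-59,1],[349,-188,-28,-59,1],[370,-240,-28,-59,1],[400,-280,-28,-59,1],[430,-330,-28,-59,1],[460,-380,-28,-59,1],[490,-430,-28,-59,1],[520,-490,-28,-59,1],[550,-550,-28,-59,1],[580,-600,-28,-59,1],[610,-660,-28,-59,1],[635,-707,-28,-59,1],[635,-707,-28,-59,1]]]' 20
python3 - <<'E'
from h import *
from bench import r
s=r.read_state()
print(s["ee_pos"],s["joint_positions"],go(s,fr(oS,yS,[-.01,.113,.20]),yS))
E
```

```text
time: 2.15
ee_pos: [0.5394, 0.2996, 0.2504]
eef_rot: [0.744, 0.668, -0.0, 0.0]
ft_force: [0.4, 0.0, 0.9]
width: 0.0867
grip_force: 0.0
[0.53940031 0.29956047 0.25036474] [-0.00661532  0.39878749 -0.7654545   1.40978714  0.27510897  1.44199732
 -0.875769  ] (array([42.4, -2.4, 50.3]), 'turn', np.float64(0.13), '(alt', np.float64(-179.9), ') tilt', array([ 0., -0., -1.]))
```

```bash
python3 -m crank '[[[20,-1,25,0,1],[42,-2,50,0,1],[42,-2,50,0,1],[42,-2,50,0,1]]]'
python3 - <<'E'
from h import *
from bench import r
import pickle
s=r.read_state();c=r.camera("wrist");pickle.dump(c,open("w1.pkl","wb"))
print(s["ee_pos"],go(s,fr(oS,yS,[-.01,.113,.097]),yS))
pts=[fr(oS,yS,p) for p in([-.01,.117,.13],[-.01,.085,.13],[0,-.045,.13],[0,.025,.13],[-.01,.153,.094],[-.01,.052,.094])];q=proj(c,pts);print(q.round(1))
im=c["image"][:,:,::-1].copy()
for a in q: cv2.drawMarker(im,tuple(int(v) for v in a),(0,0,255),0,10)
cv2.imwrite("pics/w1.png",im)
E
```

```text
time: 2.55
ee_pos: [0.5417, 0.3397, 0.2001]
eef_rot: [0.744, 0.668, -0.001, -0.0]
ft_force: [0.4, 0.7, 1.6]
width: 0.0871
grip_force: 0.0
[0.5416725  0.33973578 0.20009081] (array([  2.3,  -0.2, 103.1]), 'turn', np.float64(0.22), '(alt', np.float64(-179.8), ') tilt', array([-0.001, -0.001, -1.   ]))
[[321.5 242.4]
 [321.4 286.2]
 [333.3 430.6]
 [334.6 359.2]
 [321.9 180.5]
 [321.5 304.3]]
```

View pics/w1.png

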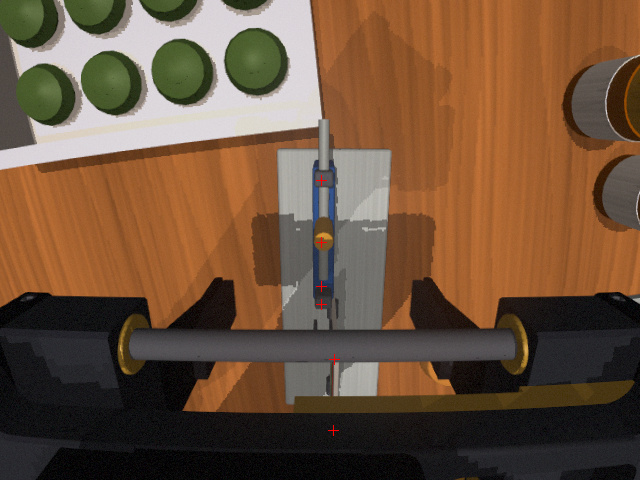

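The wrist view puts the knob top at (324,241), about 1 px from where a withdrawn bolt should be, and the fingers straddle it. I'll descend, pinch it and slide.

```bash
python3 -m crank '[[[5,1,25,0,1],[5,1,50,0,1],[5,1,75,0,1],[5,1,95,0,1],[5,1,103,0,1],[5,1,103,0,1],[5,1,103,0,-1],[5,1,103,0,-1],[5,1,103,0,-1],[5,1,103,0,-1],[5,1,103,0,-1],[5,1,103,0,-1],[5,1,103,0,-1]]]' 25
```

```text
time: 3.9
ee_pos: [0.5435, 0.3448, 0.0975]
eef_rot: [0.744, 0.668, -0.0, 0.0]
ft_force: [-0.3, 0.1, 0.4]
width: 0.0393
grip_force: 0.0
```

```bash
python3 -m crank '[[[0,0,0,0,-1],[0,0,0,0,-1],[0,0,0,0,-1],[0,0,0,0,-1],[0,0,0,0,-1],[0,0,0,0,-1],[0,0,0,0,-1]]]' 25
```

```text
time: 4.6
ee_pos: [0.5428, 0.345, 0.0975]
eef_rot: [0.744, 0.668, -0.0, -0.0]
ft_force: [-5.1, -0.4, 2.3]
width: 0.013
grip_force: 25.0
```

```bash
python3 -m crank '[[[-3,-1,0,0,-1],[-6,-1,0,0,-1],[-9,-1,0,0,-1],[-12,-1,0,0,-1],[-15,-1,0,0,-1],[-18,-1,0,0,-1],[-21,-1,0,0,-1],[-24,-1,0,0,-1],[-27,-1,0,0,-1],[-28,-1,0,0,-1],[-29,-1,0,0,-1],[-30,-1,0,0,-1],[-31,-1,0,0,-1],[-32,-1,0,0,-1],[-32,-1,0,0,-1]]]' 25
```

```text
time: 6.1
ee_pos: [0.5392, 0.3136, 0.0975]
eef_rot: [0.744, 0.668, 0.001, -0.0]
ft_force: [2.7, 4.8, -4.5]
width: 0.0133
grip_force: 25.0
```

```bash
python3 -m crank '[[[-1,0,0,0,-1],[-2,0,0,0,-1],[-3,0,0,0,-1],[-3,0,0,0,-1]]]' 25
python3 - <<'E'
from h import *
from bench import r
print(loc(oS,yS,r.read_state()["ee_pos"]))
E
```

```text
time: 6.5
ee_pos: [0.5391, 0.3133, 0.0976]
eef_rot: [0.743, 0.669, 0.003, -0.001]
ft_force: [8.2, 15.2, -12.7]
width: 0.0133
grip_force: 25.0
[[-0.00931168  0.08425226  0.09759952]]
```

The bolt has stopped hard at stand y=84 mm with 15 N of resistance, so it is home. I'll relax, release and rise.

```bash
python3 -m crank '[[[1,0,0,0,-1],[2,0,0,0,0],[2,0,0,0,1],[2,0,0,0,1],[2,0,0,0,1],[2,0,0,0,1],[2,0,0,0,1],[2,0,-20,0,1],[2,0,-50,0,1],[2,0,-90,0,1],[2,0,-130,0,1],[2,0,-130,0,1]]]' 25
python3 - <<'E'
from h import *
from bench import r
s=r.read_state();c=r.camera("wrist");cv2.imwrite("pics/w2.png",c["image"][:,:,::-1])
print(s["joint_positions"])
q=proj(c,[fr(oS,yS,p) for p in([-.01,.117,.13],[-.01,.085,.13])]);print(q)
h=cv2.cvtColor(c["image"],cv2.COLOR_RGB2HSV);x0,y0=295,200
m=(h[y0:320,x0:350]);m=(m[...,0]>12)&(m[...,0]<26)&(m[...,1]>150)&(m[...,2]>150);y,x=np.nonzero(m);print(len(x),np.median(x)+x0,np.median(y)+y0)
print("above clip",go(s,fr(oR,yR,[0,.037,.23]),yR),fr(oR,yR,[0,.037,.23]))
E
```

```text
time: 7.7
ee_pos: [0.5406, 0.3139, 0.2336]
eef_rot: [0.744, 0.668, 0.004, 0.001]
ft_force: [0.1, 1.0, 0.1]
width: 0.0859
grip_force: 0.0
[-0.02619187  0.42089473 -0.76936876  1.42115776  0.29416202  1.40778446
 -0.90391732]
[[318.23366466 195.56011944]
 [318.26185612 237.16095742]]
64 320.0 231.0
above clip (array([-506.3,    7.9,    1.1]), 'turn', np.float64(3.75), '(alt', np.float64(-176.3), ') tilt', array([ 0.007,  0.004, -1.   ])) [ 0.49430756 -0.19041029  0.23      ]
```

```bash
python3 -c "
import cv2;i=cv2.imread('pics/w2.png')[140:340,250:400];cv2.imwrite('pics/w2c.png',cv2.resize(i,None,fx=3,fy=3))"
```

```text
(no output)
```

View pics/w2c.png

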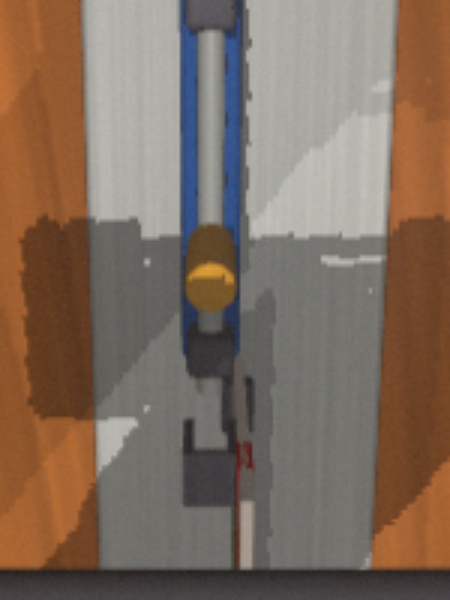

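The knob disc is at crop (210,286), i.e. (320,235). That matches the home prediction within 2 px, and the rod runs into the keeper. Next, the clip.

```bash
python3 -m crank '[[[-30,0,0,0,1],[-70,1,0,1,1],[-110,1,0,1,1],[-150,2,0,2,1],[-190,3,0,2,1],[-230,3,0,3,1],[-270,4,0,3,1],[-310,5,0,4,1],[-350,6,0,4,1],[-390,6,0,4,1],[-430,7,0,4,1],[-470,8,0,4,1],[-506,8,0,4,1],[-506,8,0,4,1],[-506,8,0,4,1],[-506,8,0,4,1],[-506,8,0,4,1]]]'
cat > clip.py <<'E'
from h import *
from bench import r
s=r.read_state();c=r.camera("wrist")
im=c["image"][:,:,::-1].copy()
print(go(s,fr(oR,yR,[0,.037,.116]),yR), s["joint_positions"].round(2) if hasattr(s["joint_positions"],'round') else '')
q=proj(c,[fr(oR,yR,p) for p in([0,.037,.093],[-.027,.037,.138],[.027,.037,.138],[0,.08,.075],[0,-.08,.075])]);print(q.round(1))
for a in q: cv2.drawMarker(im,tuple(int(v) for v in a),(0,255,0),0,8)
cv2.imwrite("pics/w3.png",im)
h=cv2.cvtColor(c["image"],cv2.COLOR_RGB2HSV)
m=((h[...,0]>18)&(h[...,0]<34)&(h[...,1]>130)&(h[...,2]>90)).astype(np.uint8)
n,l,st,ce=cv2.connectedComponentsWithStats(m)
for i in range(1,n):
    if st[i,4]>60: print(st[i],ce[i].round(1))
E
python3 clip.py
```

```text
time: 9.45
ee_pos: [0.493, -0.1905, 0.2274]
eef_rot: [0.766, 0.643, 0.0, -0.0]
ft_force: [-0.2, -0.8, -0.0]
width: 0.0872
grip_force: 0.0
(array([  0.3,   1.3, 111.4]), 'turn', np.float64(-0.13), '(alt', np.float64(179.9), ') tilt', array([-0.,  0., -1.])) [ 0.73  0.15 -0.49  1.69  0.07  1.32  0.05]
[[323.7 225.5]
 [286.5 242.2]
 [361.2 242. ]
 [323.5 171.4]
 [323.8 334.9]]
[300 212  16  41 501] [307.  231.7]
[336 212  17  41 506] [344.2 231.3]
[163 220  35  18 324] [180.3 228.6]
[454 224  27  35 577] [467.1 240.9]
[193 235  19  31 298] [202.3 250. ]
[514 317  14  56 299] [522.4 346.2]
[118 318  14  56 297] [122.7 347.5]
```

View pics/w3.png

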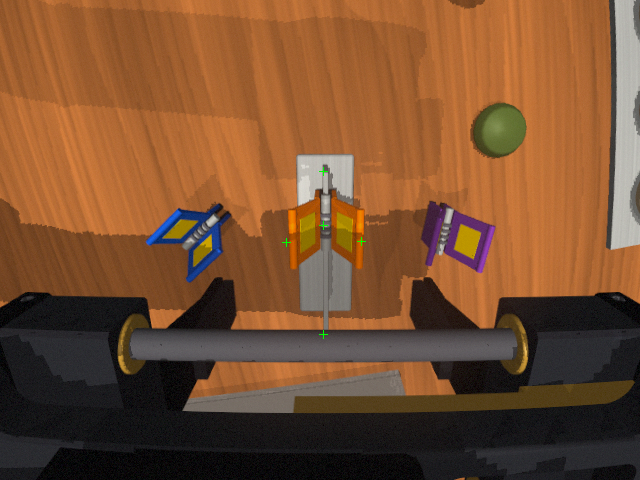

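In the wrist view the orange clip straddles the rail, with handle ends at x 288–363, y 209–268 and the barrel at x≈326. It sits between the open fingers, about 2 mm towards tool +y. The purple and blue look-alikes are well clear to the sides.

```bash
python3 -m crank '[[[0,2,30,0,1],[0,2,60,0,1],[0,2,85,0,1],[0,2,100,0,1],[0,2,108,0,1],[0,2,111,0,1],[0,2,111,0,1],[0,2,111,0,-1],[0,2,111,0,-1],[0,2,111,0,-1],[0,2,111,0,-1],[0,2,111,0,-1],[0,2,111,0,-1],[0,2,111,0,-1],[0,2,111,0,-1],[0,2,111,0,-1]]]' 30
```

```text
time: 11.1
ee_pos: [0.4947, -0.1922, 0.1165]
eef_rot: [0.767, 0.642, -0.0, -0.0]
ft_force: [-0.6, -0.5, -0.8]
width: 0.023
grip_force: 10.9
```

```bash
python3 -m crank '[[[0,0,0,0,-1],[0,0,0,0,-1],[0,0,0,0,-1],[0,0,0,0,-1]]]' 30
```

```text
time: 11.5
ee_pos: [0.4947, -0.1922, 0.1166]
eef_rot: [0.767, 0.642, -0.0, 0.0]
ft_force: [-0.1, 1.4, -0.4]
width: 0.0182
grip_force: 30.0
```

```bash
python3 -m crank '[[[0,0,-5,0,-1],[0,0,-12,0,-1],[0,0,-20,0,-1],[0,0,-35,0,-1],[0,0,-55,0,-1],[0,0,-75,0,-1],[0,0,-95,0,-1],[0,0,-110,0,-1],[0,0,-110,0,-1]]]' 30
python3 - <<'E'
from h import *
from bench import r
import pickle
s=r.read_state();c=r.camera("wrist");d=r.camera("side");pickle.dump((s,c,d),open("p4.pkl","wb"))
print("above card",go(s,fr(oS,yS,[0.0,-.045,.226]),yS),s["width"])
p=proj(d,[s["ee_pos"]])[0].astype(int);print(p)
o=np.zeros((400,800,3),np.uint8)
o[:400,:400]=cv2.resize(c["image"][200:400,220:420,::-1],(400,400))
o[:400,400:]=cv2.resize(d["image"][p[1]-60:p[1]+90,p[0]-75:p[0]+75,::-1],(400,400),interpolation=2);cv2.imwrite("pics/w4.png",o)
E
```

```text
time: 12.4
ee_pos: [0.496, -0.1925, 0.2298]
eef_rot: [0.767, 0.642, 0.001, 0.002]
ft_force: [0.0, -0.5, -0.3]
width: 0.0182
grip_force: 30.0
above card (array([377.2, -28.7,   3.2]), 'turn', np.float64(-3.81), '(alt', np.float64(176.2), ') tilt', array([ 0.004, -0.002, -1.   ])) 0.018233394065587296
[387 130]
```

View pics/w4.png

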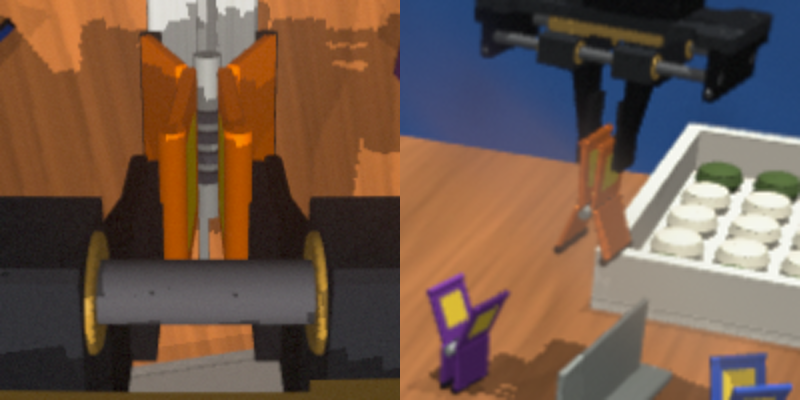

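Run:
```python
from h import *
import pickle
s,c,d=pickle.load(open("p4.pkl","rb"))
q=R.from_quat(s["eef_rot"])
rel=lambda P:(q.inv().apply(np.array(P)-s["ee_pos"])*1000).round(1)
print("barrel +y end, tool frame",rel(tri(c,(323.5,226),d,(381.4,149.5))))
# handle end edges assuming z known (tool z -22-ish)
for z in(.019,.025): print("handle edge",rel(plane(c,[(302.5+4,266.5),(340-4,266.5)],s["ee_pos"][2]+z)))
print("lip corner x", rel(plane(c,[(291,217),(358,217)],s["ee_pos"][2]-.070)),rel(plane(c,[(291,278)],s["ee_pos"][2]-.07)))
```

```text
barrel +y end, tool frame [27.5 -1.4 30.3]
handle edge [[ 24.9  -6.3 -19.1]
 [ 24.9   6.  -19. ]]
handle edge [[ 27.3  -6.  -25.1]
 [ 27.3   5.8 -25. ]]
lip corner x [[ 23.9 -20.2  69.9]
 [ 23.8  23.6  70.1]] [[-19.4 -21.4  69.9]]
```

The wrist and side views show the clip squeezed fully open, upright and clear of the rail, centred about 2 mm along tool x, with the lips about 70 mm below the TCP. I'll carry it over the card.

```bash
python3 -m crank '[[[10,-1,0,0,-1],[30,-3,0,-1,-1],[55,-5,0,-1,-1],[80,-6,0,-1,-1],[105,-8,0,-2,-1],[130,-10,0,-2,-1],[155,-12,0,-2,-1],[180,-14,0,-3,-1],[205,-16,0,-3,-1],[230,-18,0,-3,-1],[255,-20,0,-4,-1],[280,-22,0,-4,-1],[305,-24,0,-4,-1],[330,-26,0,-4,-1],[350,-27,0,-4,-1],[365,-28,0,-4,-1],[372,-28,0,-4,-1],[375,-28,0,-4,-1],[375,-28,0,-4,-1],[375,-28,0,-4,-1]]]' 30
python3 - <<'E'
from h import *
from bench import r
import pickle
s=r.read_state();c=r.camera("wrist");d=r.camera("side");t=r.camera("top");pickle.dump((s,c,d,t),open("p5.pkl","wb"))
print("target",go(s,fr(oS,yS,[0.0005,-.047,.185]),yS),s["width"],loc(oS,yS,s["ee_pos"]))
p=proj(d,[s["ee_pos"]])[0].astype(int);print(p, proj(d,[fr(oS,yS,[0,-.045,.13])]),proj(c,[fr(oS,yS,[0,-.045,.13])]))
o=np.zeros((500,800,3),np.uint8)
o[:400,:400]=cv2.resize(c["image"][200:400,220:420,::-1],(400,400))
o[:500,400:]=cv2.resize(d["image"][p[1]-40:p[1]+160,p[0]-80:p[0]+80,::-1],(400,500),interpolation=2);cv2.imwrite("pics/w5.png",o)
E
```

```text
time: 14.5
ee_pos: [0.5332, 0.1812, 0.2264]
eef_rot: [0.744, 0.668, -0.0, 0.0]
ft_force: [-0.1, 0.7, -0.7]
width: 0.0183
grip_force: 30.0
target (array([ 0.8,  1.1, 41.4]), 'turn', np.float64(0.14), '(alt', np.float64(-179.9), ') tilt', array([-0., -0., -1.])) 0.01833267020802981 [[-0.00061028 -0.0477667   0.22643918]]
[286 214] [[286.17838149 272.86001696]] [[322.80764714 235.81773966]]
```

View pics/w5.png

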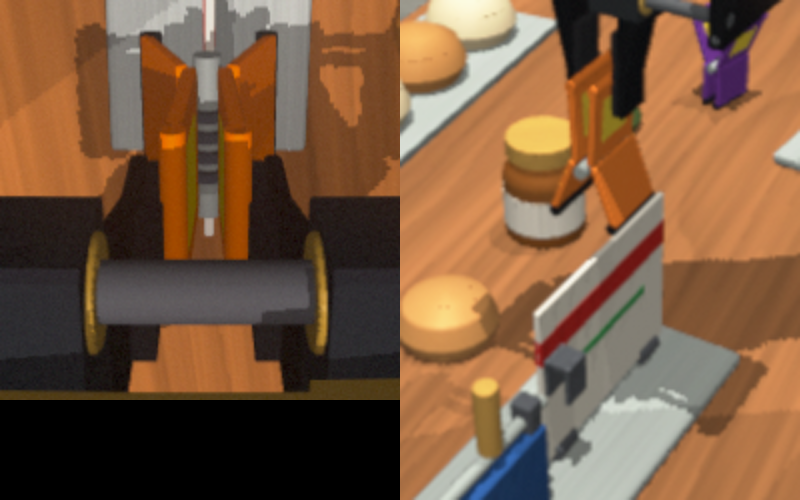

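In the wrist crop the card edge (x≈209) runs midway between the jaws (141 and 276) and under the barrel. In the side crop the clip is above the middle of the card. Now I'll lower it.

```bash
python3 -m crank '[[[1,1,4,0,-1],[1,1,8,0,-1],[1,1,12,0,-1],[1,1,16,0,-1],[1,1,20,0,-1],[1,1,24,0,-1],[1,1,28,0,-1],[1,1,32,0,-1],[1,1,35,0,-1],[1,1,38,0,-1],[1,1,40,0,-1],[1,1,41,0,-1],[1,1,41,0,-1],[1,1,41,0,-1]]]' 30
python3 - <<'E'
from h import *
from bench import r
s=r.read_state();c=r.camera("wrist");d=r.camera("side");t=r.camera("top")
print(loc(oS,yS,s["ee_pos"]),s["ft_force"],s["torque"])
o=np.zeros((600,800,3),np.uint8)
o[:400,:400]=cv2.resize(c["image"][200:400,220:420,::-1],(400,400))
o[400:,:400]=cv2.resize(t["image"][140:300,130:450,::-1],(400,200))
o[:500,400:]=cv2.resize(d["image"][215:335,230:326,::-1],(400,500),interpolation=2);cv2.imwrite("pics/w6.png",o)
E
```

```text
time: 16.05
ee_pos: [0.5344, 0.1828, 0.1857]
eef_rot: [0.744, 0.668, 0.0, 0.0]
ft_force: [0.6, -0.6, -1.3]
width: 0.0183
grip_force: 30.0
[[ 0.00039968 -0.04606215  0.18566252]] [ 0.63319219 -0.62461678 -1.2636095 ] [-0.04165973 -0.0665539   0.01169203]
```

View pics/w6.png

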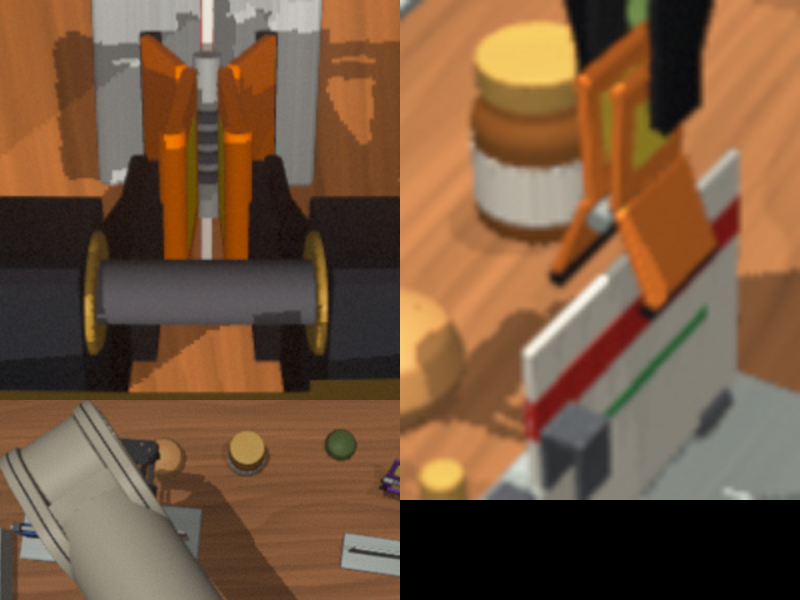

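Run:
```python
from h import *
from bench import r
d=r.camera("side")
for n,x,p in(("front",-.017,(289.5,289.9)),("back",.017,(267.2,281.7))):
    dr=ray(d,[p])[0]
    n_=R.from_euler('z',yS,degrees=True).apply([1,0,0]);o=np.array([*oS,0])
    k=((x-(d["eye"]-o)@n_)/(dr@n_));print(n,loc(oS,yS,d["eye"]+k*dr).round(4))
```

```text
front [[-0.017  -0.0262  0.1178]]
back [[ 0.017  -0.0201  0.1236]]
```

Both lips are below the card top (about 0.118–0.123 m against 0.130 m), and the clip is centred in y. I'll go 6 mm deeper for a clear overlap.

```bash
python3 -m crank '[[[0,0,2,0,-1],[0,0,4,0,-1],[0,0,6,0,-1],[0,0,6,0,-1],[0,0,6,0,-1],[0,0,6,0,-1],[0,0,6,0,-1]]]' 30
python3 - <<'E'
from h import *
from bench import r
s=r.read_state();d=r.camera("side");c=r.camera("wrist")
print(loc(oS,yS,s["ee_pos"]),s["ft_force"],s["torque"])
o=np.zeros((500,800,3),np.uint8)
o[:400,:400]=cv2.resize(c["image"][200:400,220:420,::-1],(400,400))
o[:500,400:]=cv2.resize(d["image"][215:335,230:326,::-1],(400,500),interpolation=2);cv2.imwrite("pics/w7.png",o)
E
```

```text
time: 16.95
ee_pos: [0.5344, 0.1827, 0.1796]
eef_rot: [0.744, 0.668, 0.0, 0.0]
ft_force: [0.3, -0.1, -0.2]
width: 0.0187
grip_force: 30.0
[[ 0.0003954  -0.04606934  0.17961761]] [ 0.29275398 -0.13922605 -0.24786376] [-0.03746852 -0.05926523 -0.03369222]
```

View pics/w7.png

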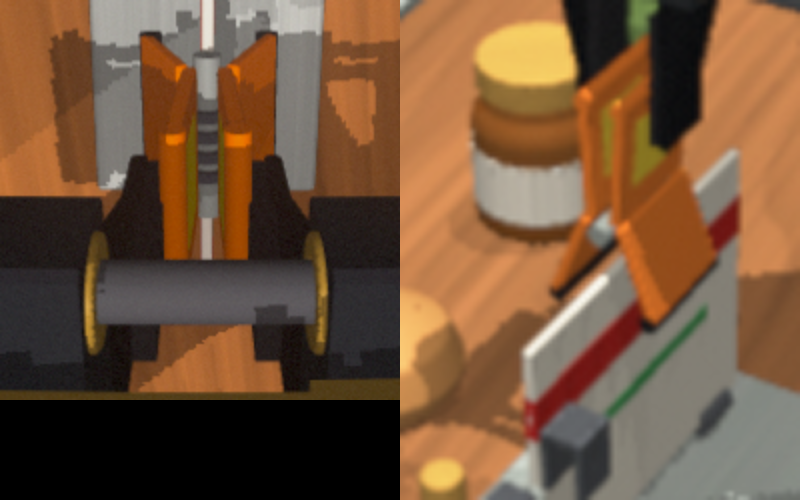

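The card edge (wrist crop x≈207) lies midway between the jaws. In the side crop the front lip is at (650,325) in front of the card and the back lip at (558,292) behind it. The card is upright, the wrist force is near zero and the clip is fully squeezed, so I'm handing in.

```bash
python3 -c "
from bench import r
print(r.close_job())"
```

```text
the job is handed in; nothing more can be done
None
```

I slid the bolt home first, and the orange clip is now held wide open over the middle of the card's top edge, with one jaw in front and one behind and no sign of touching; I handed the job in at about 17 s and got no verdict back.

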